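# Turn the spray-gun air pump just past compression

### The arm

A 6-joint arm with a two-finger parallel gripper is mounted at the origin on a cart in front of the work surface, level with it; the furniture and walls round the work are solid. World frame = base frame: x ahead of the robot, y to its left, z up, the work surface at z = 0. Lengths are in mm, angles in rad, forces in N, time in s.
With the tool pointing down it reaches from about 275 to 750 mm from the base axis. Payload 10.2 kg.
Tool frame: the origin (TCP) lies at the very end of the fingers, on their centre line; the grasp point (between the pads) lies 19 mm behind it; z points along the fingers, y is the line along which they close (so a half turn about z gives the same grasp; the last joint's range is limited). The gripper opens to 85 mm and grips with 20 to 120 N. Pads are 22 mm wide; open, the fingers measure 114 mm over their backs; the gripper's body (76 mm by 85 mm) begins 54 mm behind the grasp point. The pads swing forward as they close: fully open they stand 13 mm farther back than shut.
Start: joints at [-1.354, 0.313, 1.498, -0, 1.331, -0.223], TCP at [223.512, -475.051, 231.294] pointing down, gripper open.
Joint ranges: [-2.94, 2.94], [-0.97, 2.17], [0.19, 2.56], [-1.23, 4.37], [0.02, 3.11], [-2.88, 2.88]. Speed limits (rad/s): [2.39, 2.39, 3.01, 3.14, 3.14, 3.14].

### API

Orientations are given as a unit quaternion [w, x, y, z].
In Python, from rig import ctrl gives the robot as it stands.
- The arm moves only by the tool step_arm, never from a script. Its argument "increments" is a list of rows, each a list of 3 entries, a list of its own where there are three numbers: the shift along the tool's x, y, z in cm, then the turn, a rotation vector about the tool's x, y, z in degrees, then the opening in per cent of the stroke, from 0 (shut) to 100 (fully open). A call has 1 to 8 rows; each row is the pose to reach, as a shift and turn from the pose commanded when the call began, along the tool's axes at that moment; what a row does not reach only later rows make up. A row lasts 1/8 s, in which the tool goes at most 62.5 mm and 10.7 degrees, less where a joint would pass 70% of its speed; a pose out of reach is approached as far as the arm can. A call with a gripper value outside its range is refused whole. The fingers move at their own pace and stop on an object; "squeeze" is the grip in N (left out, the last holds). Time passes only in rows, so rows that repeat a pose let the fingers close. It gives the time, the measured TCP pose, the force, the opening and the grip force at its end, in the units of the state.
- ctrl.sense(): the state, without advancing time (a new reading comes with each control period).
- ctrl.capture(name): name is "scene" or "top"; returns a dict with "img" (400x640x3 uint8, red, green, blue), "fx", "fy", "cx", "cy" (pixels), "extrinsics" (4x4, takes a point from camera to world coordinates). Camera axes: x right, y down, z forward; pixel columns grow to the right and rows downward; lengths in mm; the calibration is good to about 2 mm. A picture is of the moment at which its call begins. There is no depth.
- ctrl.finish_job(): hands the job in; it is judged then, once.
The state is a dict: "time_s": time; "joints": joint angles; "dq": joint speeds; "tau": joint torques, N m; "eef_pos": TCP position; "ee_rot": TCP orientation; "force": force on the tool from outside, world axes, zero at the start; "wrist_torque": the same for the moment, N m; "grip_width": opening from 0.0 (shut) to 1.0 (fully open); "grip_force": force on a finger pad.
Only numpy, scipy, OpenCV 4.12 (cv2) and the standard library are available. Lean on these libraries where they do the work, as an engineer would, in place of code of your own. Each camera call takes 0.05 s, during which the arm holds its last target. There are 200 camera calls.

### The job

Before the glaze-spraying air pump is started, take its flywheel by the upright crank handle and turn it slowly anticlockwise (seen from above) until you feel the resistance build up to a peak and give way. Stop there, just past the peak, while the gauge needle has come clearly off its highest reading but still stands well above zero, and let go so that the wheel stays there. Leave the cup, the jar and the tape roll where they are.

Things in the scene. Friction and masses are not known exactly. Their poses are not given: they have to be found in the camera images.
- flywheel_axis (a point): point on the vertical axis of the flywheel, 140 mm above the bench (mid height of the crank handle). The flywheel is a dark steel spoked disc, 172 mm across, lying flat on a small aluminium air pump on a plywood board (280 x 190 mm, fixed); its upper side is 105 mm above the bench. The point's x axis points towards the finned cylinder and the gauge; z up.
- handle_mid (a point): middle of the crank handle: an upright wooden cylinder, 25 mm thick and 60 mm high (109 to 169 mm above the bench), standing on the flywheel 64 mm from its axis. It spins freely on its pin, so it can be held and carried round in a circle without turning the hand. Nothing else on the pump rises above 113 mm.
- flywheel (a joint): angle of the flywheel, rad, anticlockwise from above, endless; 0: handle on the -x side of flywheel_axis. Starts at 0 to 0.3. Drags 3 N at the handle. Once a turn, unseen, first somewhere from 1.0 to 2.5, is the compression peak: over the 0.45 rad before it 6 to 8 N, for 1.3 rad after it about 1 N. Let go before the peak it is pushed back; past it, it stays. If overshot, go round again.
- gauge (a joint): angle of the pressure gauge's black needle in rad, clockwise from above from its zero mark: 0 without pressure; climbs to about 3.9 (near the last mark of the scale) at the peak; past the peak it sinks evenly back to 0 over about 1.2 rad of the flywheel. Wanted at rest: between 3.6 and 1.0, past the peak.
- gauge_dial (a point): centre of the gauge's white dial, 72 mm across, facing up, 95 mm above the bench, 134 mm from the flywheel's axis on its +x side; not to be touched.
- dot_cup: white cup with dots, 74 mm across, 116 mm high, standing loose on the bench; origin at the centre of its underside
- glaze_jar: white jar with a yellow lid, 52 mm across, 68 mm high, standing loose on the bench; origin at the centre of its underside
- masking_tape: roll of masking tape, 102 mm across, 24 mm high, lying loose on the bench; origin at the centre of its underside

How it is judged:
By the outcome, as a careful person would: the job done as asked, in the order asked, and still so for the second after the job is handed in, with the robot touching nothing.
It also fails if it takes over 45 s, if anything falls off the work surface, if the arm or the gripper's body presses on something with over 40 N, if the wrist force passes 120 N, or if a joint passes its speed limit or range.

## Working session

There is one attempt and no reset: what is moved stays moved. The work goes in short steps, Python scripts to look and compute and a tool call to move; the robot and the scene stay as the last step left them, time stands still between calls to the robot, and variables do not carry over. Pictures are saved under pics/ and viewed, at most 10 in all, crops included, and the job is handed in when it is done.

Besides the shell and the picture viewer there is one more tool, called after "Emit:" as name(argument=value, ...) on one line, values as JSON. step_arm: Moves the arm, as the interface text tells. Its arguments: {"type":"object","properties":{"increments":{"type":"array"},"squeeze":{"type":"number"}},"required":["increments"]}

```bash
mkdir -p pics; ls; cat > h.py <<'E'
import numpy as np, cv2
from rig import ctrl
def cap(n,f=None):
    c=ctrl.capture(n)
    if f: cv2.imwrite('pics/'+f,c['img'][:,:,::-1])
    return c
def ray(c,u,v,z):
    E=np.array(c['extrinsics']); d=E[:3,:3]@np.array([(u-c['cx'])/c['fx'],(v-c['cy'])/c['fy'],1]); o=E[:3,3]
    return o+d*(z-o[2])/d[2]
def proj(c,p):
    E=np.array(c['extrinsics']); q=E[:3,:3].T@(np.array(p)-E[:3,3]); return c['fx']*q[0]/q[2]+c['cx'],c['fy']*q[1]/q[2]+c['cy']
E
python3 - <<'E'
from h import *
for n in('top','scene'):
    c=cap(n,n+'0.png'); print(n,c['fx'],c['cx'],c['cy'],np.round(c['extrinsics'],3).tolist())
print(ctrl.sense())
E
```

```text
pics
top 465.1715874199311 318.6302611375549 201.2617365422427 [[0.021, -0.987, 0.161, 286.457], [-1.0, -0.022, -0.007, -20.6], [0.01, -0.161, -0.987, 1762.538], [0.0, 0.0, 0.0, 1.0]]
scene 443.68156467669115 322.5070540739154 204.41818569290953 [[-0.577, -0.572, 0.582, -199.064], [-0.817, 0.413, -0.404, 478.258], [-0.009, -0.709, -0.706, 1005.05], [0.0, 0.0, 0.0, 1.0]]
{'time_s': 0.1, 'joints': array([-1.35441375e+00,  3.13359664e-01,  1.49835737e+00,  2.70754281e-05,
        1.33098176e+00, -2.23422585e-01]), 'dq': array([ 0.00042355, -0.00023108, -0.00265487,  0.00026826,  0.00078871,
       -0.00030098]), 'tau': array([ 2.59338136e-03, -4.12896717e+01, -2.60143858e+01, -1.96045553e-04,
        3.01730572e-03,  5.98692829e-07]), 'eef_pos': array([ 223.46097933, -474.82175052,  230.81130123]), 'ee_rot': array([-5.53021469e-04,  9.75919258e-01,  2.18131372e-01,  1.50952398e-05]), 'force': array([ 0.86516227,  0.04587598, -0.34287906]), 'wrist_torque': array([ 0.03152251, -0.04857784, -0.01491808]), 'grip_force': 0.0, 'grip_width': 1.0028380728786128}
```

View pics/top0.png

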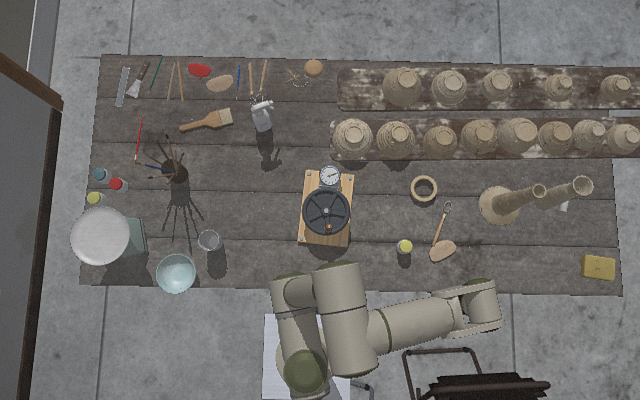

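View pics/scene0.png

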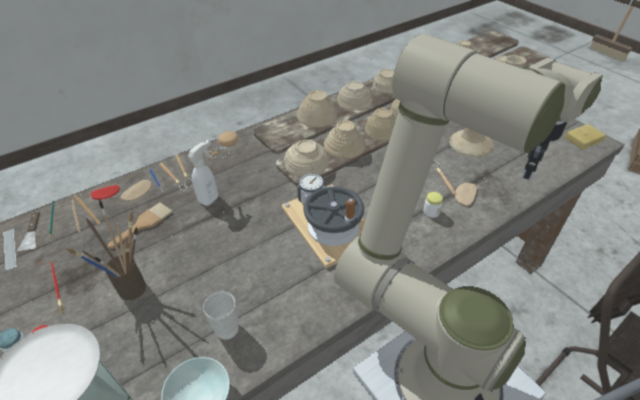

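The top view shows the flywheel near (326,212), the handle near (329,227) and the gauge at (330,176). In the scene view the handle is at (351,209) and the gauge at (312,183). The jar is at (405,246) and the tape at (424,188) in top, with the cup at (209,240).

```bash
python3 - <<'E'
from h import *
t=cap('top');s=cap('scene')
def blob(c,box,f):
    x0,y0,x1,y1=box; h=cv2.cvtColor(c['img'][y0:y1,x0:x1],cv2.COLOR_RGB2HSV); m=f(h).astype(np.uint8)
    n,l,st,ce=cv2.connectedComponentsWithStats(m); i=1+np.argmax(st[1:,4]); return ce[i]+[x0,y0],st[i].tolist()
hd=lambda h:((h[...,0]<14)&(h[...,1]>110)&(h[...,2]>50))
wh=lambda h:((h[...,1]<40)&(h[...,2]>150))
dk=lambda h:(h[...,2]<80)
a,sa=blob(t,(300,190,352,240),hd); b,sb=blob(s,(335,190,370,230),hd); print(a,sa,b,sb)
P=[]
for c,u in((t,a),(s,b)):
    o=np.array(c['extrinsics'])[:3,3];p=ray(c,*u,140);P.append((o,p-o));print('z140',p.round(1))
o1,d1=P[0];o2,d2=P[1];k=np.linalg.lstsq(np.c_[d1,-d2],o2-o1,rcond=None)[0]
print((o1+d1*k[0]).round(1),(o2+d2*k[1]).round(1))
g,sg=blob(t,(310,160,350,190),wh);print('gauge',g,sg,ray(t,*g,95).round(1))
w,sw=blob(t,(295,188,360,240),dk);print('wheel',sw); print(ray(t,sw[0]+295+sw[2]/2,sw[1]+188+sw[3]/2,100).round(1))
g2,sg2=blob(s,(290,165,335,205),wh);print('gauge scene',g2,sg2,ray(s,*g2,95).round(1))
for n,c,b in(('t',t,(290,160,362,250)),('s',s,(280,165,380,245))):
    x0,y0,x1,y1=b; cv2.imwrite(f'pics/{n}1.png',cv2.resize(c['img'][y0:y1,x0:x1,::-1],None,fx=6,fy=6,interpolation=cv2.INTER_CUBIC))
A=cv2.imread('pics/t1.png');B=cv2.imread('pics/s1.png');A=cv2.resize(A,(384,480));B=cv2.resize(B,(416,333));C=np.zeros((480,800,3),np.uint8);C[:,:384]=A;C[:333,384:]=B;cv2.imwrite('pics/c1.png',C)
E
```

```text
[328.08333333 227.125     ] [26, 34, 6, 7, 24] [352.33333333 205.66666667] [15, 12, 4, 9, 12]
z140 [460.  -66.6 140. ]
z140 [463.  -80.6 140. ]
[458.6 -66.2 153.5] [453.  -72.1 153. ]
gauge [329.2        175.27391304] [10, 6, 20, 19, 230] [655.8 -68.6  95. ]
wheel [7, 2, 49, 46, 609]
[515.3 -61.1 100. ]
gauge scene [310.67615658 181.50177936] [10, 9, 23, 16, 281] [654.7 -70.6  95. ]
```

View pics/c1.png

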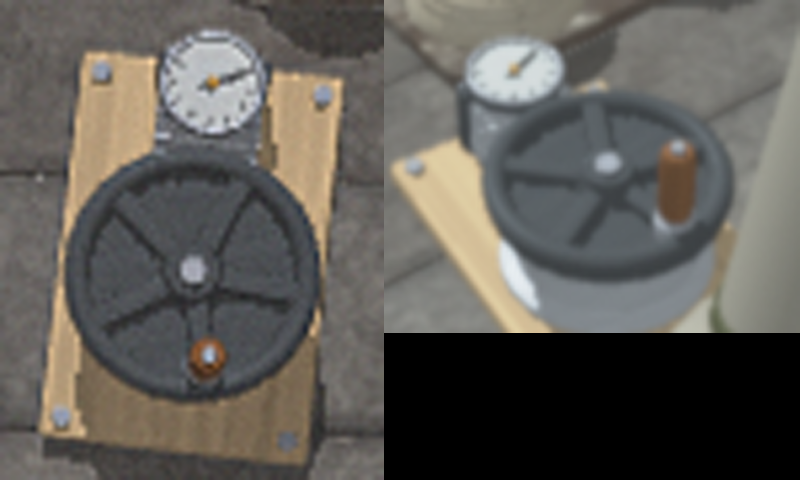

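The crop shows a five-spoke wheel. Its hub is at top px (326.4,210.4) and scene px (333.6,203.9). The handle's top pin is at top px (329.2,226.8) and scene px (350.6,200.5). The needle's rest direction is to the right in the image (−y).

```bash
python3 - <<'E'
from h import *
t=cap('top');s=cap('scene')
for n,a,b,z in(('hub',(326.4,210.4),(333.6,203.9),112),('pin',(329.2,226.8),(350.6,200.5),169),('mid s',None,(350.4,209),140)):
    for c,u in((t,a),(s,b)):
        if u: print(n,ray(c,*u,z).round(1))
S=ctrl.sense();from scipy.spatial.transform import Rotation as R
q=S['ee_rot'];print(R.from_quat(q[[1,2,3,0]]).as_matrix().round(3),S['eef_pos'],S['joints'],S['time_s'])
E
```

```text
hub [523.1 -60.3 112. ]
hub [521.3 -59.7 112. ]
pin [458.1 -69.6 169. ]
pin [459.  -70.1 169. ]
mid s [455.9 -68.3 140. ]
[[ 0.905  0.426 -0.   ]
 [ 0.426 -0.905  0.   ]
 [ 0.    -0.    -1.   ]] [ 223.49958207 -474.97485562  231.11724807] [-1.35439128e+00  3.13081583e-01  1.49792286e+00  1.63571894e-07
  1.33098118e+00 -2.23397586e-01] 0.3
```

Axis is at (522,−60), 133 mm from the gauge and 64 mm from the handle, so both given distances check. The handle starts at (458,−70), a flywheel angle of about 0.23. I'll move above it now and align the tool with the world axes.

Emit:
step_arm(increments=[[[4.8,-3.3,0],[0,0,5],100],[[9.6,-6.7,0],[0,0,10],100],[[14.4,-10,0],[0,0,15],100],[[19.3,-13.3,0],[0,0,20],100],[[24.1,-16.7,0],[0,0,25.2],100],[[28.9,-20,0],[0,0,25.2],100],[[33.7,-23.3,0],[0,0,25.2],100],[[38.5,-26.6,0],[0,0,25.2],100]])

```text
time_s: 1.3
eef_pos: [459.3, -68.6, 231.5]
ee_rot: [0.0, 1.0, -0.0, 0.0]
force: [0.3, -0.7, 0.8]
grip_width: 1.002
grip_force: 0.0
```

```bash
python3 - <<'E'
from h import *
s=ctrl.sense();from scipy.spatial.transform import Rotation as R
q=s['ee_rot'];print(R.from_quat(q[[1,2,3,0]]).as_matrix().round(3),s['eef_pos'],s['joints'],s['force'])
E
```

```text
[[ 1. -0.  0.]
 [-0. -1. -0.]
 [ 0.  0. -1.]] [459.34460311 -68.64437307 231.47588084] [-4.01403393e-01  1.78479642e-01  1.66994627e+00 -7.04166250e-05
  1.29260396e+00  1.16945935e+00] [ 0.26292267 -0.73495931  0.78124373]
```

Emit:
step_arm(increments=[[[0,0.1,4],[0,0,0],100],[[0,0.1,8],[0,0,0],100],[[0,0.1,10.7],[0,0,0],100],[[0,0.1,10.7],[0,0,0],20],[[0,0.1,10.7],[0,0,0],20],[[0,0.1,10.7],[0,0,0],20],[[0,0.1,10.7],[0,0,0],20],[[0,0.1,10.7],[0,0,0],20]], squeeze=40)

```text
time_s: 2.3
eef_pos: [459.2, -71.6, 125.5]
ee_rot: [0.0, 1.0, -0.0, 0.001]
force: [-0.8, 0.7, 5.9]
grip_width: 0.281
grip_force: 38.9
```

```bash
python3 - <<'E'
from h import *
s=ctrl.sense();print(s['eef_pos'],s['force'],s['grip_width'],s['grip_force'])
t=cap('top');c=cap('scene')
def up(c,b,f): x0,y0,x1,y1=b; return cv2.resize(c['img'][y0:y1,x0:x1,::-1],None,fx=f,fy=f,interpolation=cv2.INTER_CUBIC)
A=up(t,(290,160,370,250),5);B=up(c,(280,165,360,255),5);cv2.imwrite('pics/c2.png',np.hstack([A,B]))
E
```

```text
[459.20529459 -71.56908183 125.49525106] [-0.82050146  0.68027319  5.87841647] 0.28107932904187855 38.884543776512146
```

View pics/c2.png

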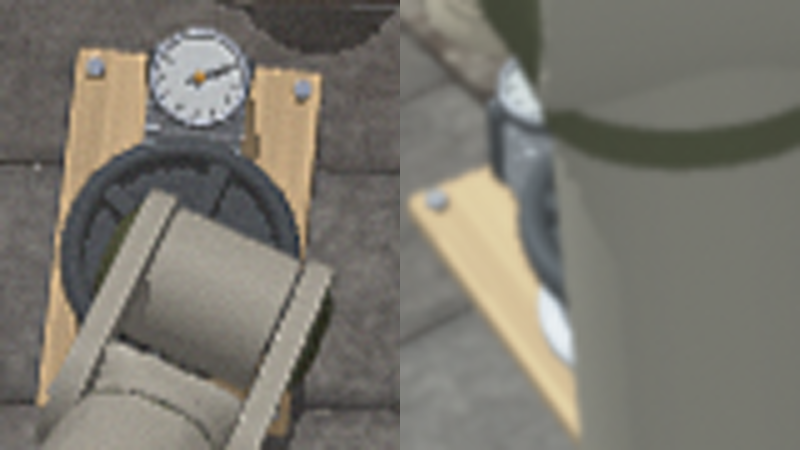

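Gripped: the opening is about 24 mm, against a 25 mm handle. The needle still points right, from (199,76) to (237,66) in the top-view crop. The scene view of the gauge is partly blocked by the arm.

```bash
cat >> h.py <<'E'
C0=np.array([522,-60.])
def arc(p0,a,b,n=8):  # world angle past pi; prints rows tx,ty cm from commanded p0
    o=[]
    for k in range(1,n+1):
        f=np.pi+a+(b-a)*k/n; d=C0+64*np.array([np.cos(f),np.sin(f)])-p0; o.append([round(d[0]/10,2),round(-d[1]/10,2)])
    print(a,b,o); return np.array(p0)+np.array(o[-1])*[10,-10]
def needle(c):
    u,v=proj(c,[655.3,-69.5,95]); g=cv2.cvtColor(c['img'],cv2.COLOR_RGB2GRAY).astype(float)
    g=cv2.linearPolar(cv2.resize(g[int(v)-15:int(v)+16,int(u)-15:int(u)+16],None,fx=8,fy=8,interpolation=cv2.INTER_CUBIC),(8*(u-int(u)+15.5),8*(v-int(v)+15.5)),100,cv2.INTER_LINEAR)
    p=g[:,28:55].mean(1); p=cv2.GaussianBlur(np.r_[p,p,p][:,None],(1,9),0)[len(p):2*len(p),0]
    i=p.argmin(); return round(float(np.degrees(i/len(p)*2*np.pi))),round(p.min()),round(float(np.median(p))) # image angle clockwise from right (deg)
E
python3 - <<'E'
from h import *
print(needle(cap('top')))
p=np.array([459.3,-69.7]);S=[.17,.65,.95,1.25,1.55,1.85,2.15,2.45,2.75]
for a,b in zip(S,S[1:]): p=arc(p,a,b)
E
```

```text
(337, 97, 173)
0.17 0.65 [[np.float64(0.04), np.float64(0.49)], [np.float64(0.14), np.float64(0.86)], [np.float64(0.26), np.float64(1.22)], [np.float64(0.4), np.float64(1.58)], [np.float64(0.56), np.float64(1.93)], [np.float64(0.75), np.float64(2.27)], [np.float64(0.95), np.float64(2.59)], [np.float64(1.18), np.float64(2.9)]]
0.65 0.95 [[np.float64(0.14), np.float64(0.19)], [np.float64(0.3), np.float64(0.37)], [np.float64(0.46), np.float64(0.55)], [np.float64(0.63), np.float64(0.72)], [np.float64(0.81), np.float64(0.89)], [np.float64(0.99), np.float64(1.04)], [np.float64(1.17), np.float64(1.19)], [np.float64(1.37), np.float64(1.34)]]
0.95 1.25 [[np.float64(0.2), np.float64(0.13)], [np.float64(0.4), np.float64(0.26)], [np.float64(0.61), np.float64(0.38)], [np.float64(0.82), np.float64(0.49)], [np.float64(1.03), np.float64(0.6)], [np.float64(1.25), np.float64(0.7)], [np.float64(1.48), np.float64(0.78)], [np.float64(1.7), np.float64(0.86)]]
1.25 1.55 [[np.float64(0.23), np.float64(0.07)], [np.float64(0.46), np.float64(0.14)], [np.float64(0.7), np.float64(0.19)], [np.float64(0.93), np.fl
[... 751 characters left out ...]
p.float64(-0.67)], [np.float64(1.74), np.float64(-0.79)]]
2.15 2.45 [[np.float64(0.2), np.float64(-0.14)], [np.float64(0.39), np.float64(-0.28)], [np.float64(0.58), np.float64(-0.43)], [np.float64(0.76), np.float64(-0.59)], [np.float64(0.94), np.float64(-0.75)], [np.float64(1.11), np.float64(-0.92)], [np.float64(1.27), np.float64(-1.1)], [np.float64(1.43), np.float64(-1.28)]]
2.45 2.75 [[np.float64(0.15), np.float64(-0.19)], [np.float64(0.29), np.float64(-0.38)], [np.float64(0.43), np.float64(-0.58)], [np.float64(0.55), np.float64(-0.78)], [np.float64(0.67), np.float64(-0.99)], [np.float64(0.79), np.float64(-1.2)], [np.float64(0.89), np.float64(-1.42)], [np.float64(0.99), np.float64(-1.64)]]
```

Emit:
step_arm(increments=[[[0.04,0.49,0],[0,0,0],20],[[0.14,0.86,0],[0,0,0],20],[[0.26,1.22,0],[0,0,0],20],[[0.4,1.58,0],[0,0,0],20],[[0.56,1.93,0],[0,0,0],20],[[0.75,2.27,0],[0,0,0],20],[[0.95,2.59,0],[0,0,0],20],[[1.18,2.9,0],[0,0,0],20]])

```text
time_s: 3.45
eef_pos: [471.8, -98.6, 125.5]
ee_rot: [-0.002, 1.0, -0.0, 0.002]
force: [7.8, 15.1, 7.1]
grip_width: 0.284
grip_force: 39.4
```

```bash
cat > n.py <<'E'
from h import *
s=ctrl.sense();d=s['eef_pos'][:2]-C0;f=np.arctan2(-d[1],-d[0]);t=np.array([np.sin(f),-np.cos(f)])
print('psi',round(f,3),'r',np.hypot(*d).round(1),'Ftan',(s['force'][:2]@t).round(1),'Frad',(s['force'][:2]@d/np.hypot(*d)).round(1),'needle',needle(cap('top')),'t',s['time_s'])
E
python3 n.py
```

```text
psi 0.656 r 63.3 Ftan -7.2 Frad -15.4 needle (64, 122, 183) t 3.45
```

The needle is climbing and resistance is 7 N, so the peak is near.

Emit:
step_arm(increments=[[[0.14,0.19,0],[0,0,0],20],[[0.3,0.37,0],[0,0,0],20],[[0.46,0.55,0],[0,0,0],20],[[0.63,0.72,0],[0,0,0],20],[[0.81,0.89,0],[0,0,0],20],[[0.99,1.04,0],[0,0,0],20],[[1.17,1.19,0],[0,0,0],20],[[1.37,1.34,0],[0,0,0],20]])

```text
time_s: 4.5
eef_pos: [485.7, -111.4, 125.5]
ee_rot: [-0.002, 1.0, -0.0, 0.002]
force: [7.7, 18.4, 6.5]
grip_width: 0.283
grip_force: 39.6
```

```bash
python3 n.py
```

```text
psi 0.956 r 63.0 Ftan -4.3 Frad -19.5 needle (206, 96, 173) t 4.5
```

The needle is at about 3.9 rad, so this is the peak. One more 0.3 rad step.

Emit:
step_arm(increments=[[[0.2,0.11,0],[0,0,0],20],[[0.4,0.22,0],[0,0,0],20],[[0.61,0.32,0],[0,0,0],20],[[0.82,0.42,0],[0,0,0],20],[[1.03,0.5,0],[0,0,0],20],[[1.25,0.58,0],[0,0,0],20],[[1.48,0.66,0],[0,0,0],20],[[1.7,0.72,0],[0,0,0],20]])

```text
time_s: 5.55
eef_pos: [502.0, -119.2, 125.5]
ee_rot: [-0.002, 1.0, 0.0, 0.001]
force: [1.9, 12.7, 8.2]
grip_width: 0.282
grip_force: 39.6
```

```bash
python3 n.py; python3 - <<'E'
from h import *
t=cap('top');x=t['img'][155:245,285:365,::-1];cv2.imwrite('pics/c3.png',cv2.resize(x,None,fx=6,fy=6,interpolation=cv2.INTER_CUBIC))
E
```

```text
psi 1.245 r 62.5 Ftan -2.3 Frad -12.6 needle (164, 114, 175) t 5.55
```

View pics/c3.png

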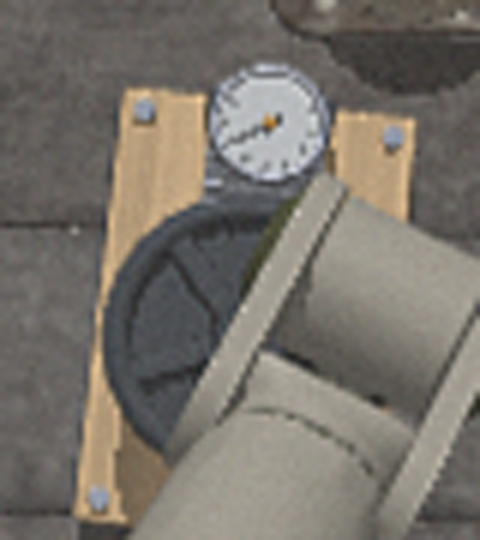

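The needle points left and slightly down, pivot (271,121) to tip (230,140). That is about 3.1 rad and falling, just past the peak. I'll ease on about 0.1 rad while relieving the radial load, then open.

Emit:
step_arm(increments=[[[0.2,0,0],[0,0,0],20],[[0.4,0,0],[0,0,0],20],[[0.6,0,0],[0,0,0],20],[[0.6,0,0],[0,0,0],20],[[0.6,0,0],[0,0,0],35],[[0.6,0,0],[0,0,0],50],[[0.6,0,0],[0,0,0],70],[[0.6,0,0],[0,0,0],70]])

```text
time_s: 6.65
eef_pos: [507.1, -121.1, 124.3]
ee_rot: [0.0, 1.0, -0.0, -0.0]
force: [0.5, 0.3, 0.2]
grip_width: 0.696
grip_force: 0.0
```

```bash
python3 n.py
```

```text
psi 1.331 r 62.9 Ftan 0.4 Frad -0.4 needle (142, 81, 176) t 6.65
```

Emit:
step_arm(increments=[[[0,0,-2],[0,0,0],70],[[0,0,-5],[0,0,0],70],[[0,0,-9],[0,0,0],70],[[0,0,-12],[0,0,0],70],[[-3,4,-13],[0,0,0],70],[[-6,8,-13],[0,0,0],70],[[-9,13,-13],[0,0,0],70],[[-9,13,-13],[0,0,0],70]])

```text
time_s: 7.7
eef_pos: [415.5, -253.6, 254.3]
ee_rot: [0.0, 1.0, -0.002, -0.0]
force: [0.5, 1.3, -0.7]
grip_width: 0.701
grip_force: 0.0
```

```bash
python3 n.py; python3 - <<'E'
from h import *
t=cap('top','top9.png')
E
```

```text
psi 1.068 r 221.0 Ftan -0.2 Frad -1.4 needle (142, 81, 176) t 7.7
```

View pics/top9.png

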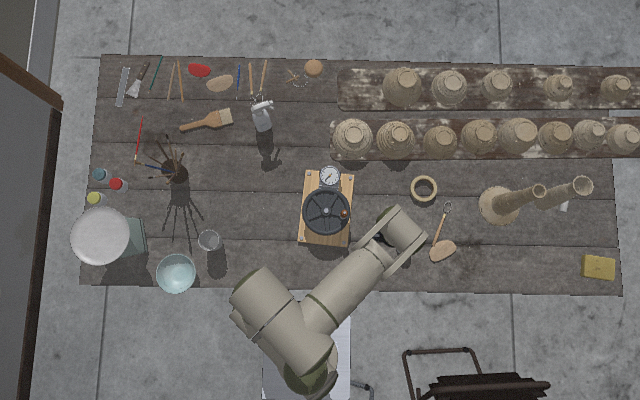

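The handle stands at px (345,212) with the wheel at rest. The needle is steady at about 2.7 rad and the gripper is clear. The cup (209,240) and tape (424,188) are unmoved. The jar is hidden under the arm, but the gripper stayed well above its 68 mm height.

```bash
python3 -c "
from rig import ctrl
print(ctrl.finish_job())"
```

```text
the job is handed in; nothing more can be done
None
```

I turned the flywheel anticlockwise about 0.35 rad past the compression peak and let go. It stayed there, with the gauge needle steady at about 2.7 rad, and I handed the job in at about 8 s. The cup and tape roll did not move; the arm hid the jar in the last picture, but the gripper stayed well above it.

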